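Snap the cap onto a canister and keep it pressed

TASK

One of the two small metal canisters is open: set the loose snap cap, mouth down, level on top of its round head and let go, so that it stands balanced there by itself, not yet pushed on. Then close the gripper and push straight down on the middle of the cap's top with the fingertips: past the click, until the cap is fully home on the canister's seat. Finish like that, fingertips still pushing down firmly on the cap (about 10 N), without letting up; leave the lid, the brush, the pot and the cup where they are.

Things in the scene. Friction and masses are not known exactly. Their poses are not given: they have to be found in the camera images.
- cap: loose grey plastic snap cap, a round cup with fine upright ribs, standing mouth down on the bench; outside diameter 47 mm, height 40 mm, flat closed top, 37 to 68 g, weight low. Origin: centre of the rim at its underside, z up through the flat top (which is at z = 40 mm). Inside, 6 mm above the rim, is a 3.5 mm high snap lip of 32 mm bore; else the bore is 41 mm, 36 mm deep
- canister: the open metal canister, fixed to the bench: 84 mm diameter drum whose cone narrows to a flat seat (54 mm diameter) 72 mm above the bench; on the seat stands a bright round head of four sprung lobes (38 mm across, top 25 mm above the seat). Origin: centre of the underside, z up
- seat (a point): centre of the open canister's flat seat, 72 mm above the bench, on the axis of its head. A cap set loosely on the head rests with its rim about 17 mm above this point. Pushed down, the lobes give way inward: the push rises to about 7 to 12 N, then drops (the click), and the cap is home with its rim on the seat; the lobes then hold it
- shut_canister: the other canister, alike and fixed to the bench, but with a cap already on (112 mm high in all). Origin: centre of the underside. The two canisters may stand either way round, left or right
- lid: loose flat tub lid, 96 mm diameter, 10 mm high, lying to the right. Origin: centre of the underside. Bystander
- brush: loose flat brush, 219 x 25 x 10 mm, lying to the left. Origin: centre of the underside. Bystander
- pot: small loose ink tub with a snap lid, 70 mm diameter, 86 mm high, right of the canisters. Origin: centre of the underside. Bystander
- cup: loose ink cup with a lid, 84 mm diameter, 94 mm high, left of the canisters. Origin: centre of the underside. Bystander
Things that resemble listed ones, but are neither listed nor needed, are in the scene too. Several things have the shape of the cap; the one meant has the colours described above. What is shaped like the canister but orange is not meant.

How it is judged:
By the outcome, as a careful person would: the job done as asked, in the order asked, and still so for the second after the job is handed in, while the arm keeps its last pose, push and grip.
It also fails if it takes over 51 s, if anything falls off the work surface, if the arm or the gripper's body presses on something with over 40 N, if the wrist force passes 120 N, or if a joint passes its speed limit or range.

ROBOT

A 6-joint arm with a two-finger parallel gripper is mounted at the origin on a cart in front of the work surface, level with it; the furniture and walls round the work are solid. World frame = base frame: x ahead of the robot, y to its left, z up, the work surface at z = 0. Lengths are in m, angles in rad, forces in N, time in s.
With the tool pointing down it reaches from about 0.325 to 0.75 m from the base axis. Payload 7.6 kg.
Tool frame: the origin (TCP) lies midway between the tips of the shut fingers; the grasp point (between the pads) lies behind it (arm.tcp_to_grasp is the z of the grasp point in the tool frame, in m); z points along the fingers, y is the line along which they close (so a half turn about z gives the same grasp; the last joint's range is limited). The gripper opens to 85 mm and grips with 20 to 120 N. Pads are 22 mm wide; open, the fingers measure 114 mm over their backs; the gripper's body (76 mm by 85 mm) begins 54 mm behind the grasp point. The pads swing forward as they close: fully open they stand 13 mm farther back than shut.
Start: joints at [1.109, 0.052, 1.401, -0, 1.689, -0.07], TCP at [0.2, 0.485, 0.231] pointing down, gripper open.
Joint ranges: [-2.9, 2.9], [-0.91, 2.17], [0.12, 2.37], [-1.06, 4.2], [0.26, 2.73], [-2.93, 2.93]. Speed limits (rad/s): [2.57, 2.57, 3.01, 3.14, 3.14, 3.14].

INTERFACE

Orientations are given as a rotation vector (axis times angle).
In Python, from station import arm gives the robot as it stands.
- The arm moves only by the tool jog_arm, never from a script. Its argument "moves" is a list of rows, each a list of 3 entries, a list of its own where there are three numbers: the turn, a rotation vector about the world's x, y, z in normalised numbers (1 is pi rad), then the shift along the world's x, y, z in normalised numbers (1 is 50 cm), then the finger opening in m, from 0 to 0.0854. In form: [[[wx, wy, wz], [dx, dy, dz], claw], ...]. A call has 1 to 5 rows; each row is the pose to reach, as a shift and turn from the pose commanded when the call began; what a row does not reach only later rows make up. A row lasts 1/10 s, in which the tool goes at most 50 mm and 8.59 degrees, less where a joint would pass 70% of its speed; a pose out of reach is approached as far as the arm can. Shift and turn numbers lie between -1 and 1, and a call with a number outside is refused. A call with a gripper value outside its range is refused whole. The fingers move at their own pace and stop on an object; "newtons" is the grip in N (left out, the last holds). Time passes only in rows, so rows that repeat a pose let the fingers close. It gives the time, the measured TCP pose, the force, the opening and the grip force at its end, in the units of the state.
- arm.read_state(): the state, without advancing time (a new reading comes with each control period).
- arm.snapshot(name): name is "scene" or "top" or "wrist"; returns a dict with "image" (480x640x3 uint8, blue, green, red), "z_map" (480x640 float32, m along the optical axis (not along the pixel's ray), 0 where there is no reading), "fx", "fy", "cx", "cy" (pixels), "dist" ([k1, k2, p1, p2, k3] as OpenCV has them; the pictures are not rectified), "extrinsics" (4x4, takes a point from camera to world coordinates); the wrist camera has in their place "tool_from_camera" (4x4, takes a point from camera to tool coordinates, whose origin is the TCP and whose axes are the flange's). Camera axes: x right, y down, z forward; pixel columns grow to the right and rows downward; lengths in m; the calibration is good to about 2 mm. A picture is of the moment at which its call begins: read the wrist's pose just before it.
- arm.sign_off(): hands the job in; it is judged then, once.
Trained networks look in a picture, given as the dict that the camera call returned (one of the last four; its "shot" number tells which), for a name from the list of things; names that differ only in an ending like _2 or _b are one class to them, and where a whole thing is asked for, a point or a joint stands for the part that bears it (a point fixed in the world has none). Each returns a list of dicts, best first, with "conf" (0 to 1); they miss things now and then, are a little off and sometimes report something else, mostly with a low value. They report only what shows in the picture. A call takes as long as a camera call. They do not tell look-alikes from the thing itself.
- arm.masks_of(picture, label): "pixels" (480x640 bool, what is visible of it) and "box" ([left, top, width, height] in pixels, round what is visible of it).
The state is a dict: "t": time; "joints": joint angles; "joint_velocities": joint speeds; "tau": joint torques, N m; "tool_pos": TCP position; "orientation": TCP orientation; "wrist_force": force on the tool from outside, world axes, zero at the start; "torque": the same for the moment, N m; "opening": finger opening in m; "gripper_force": force on a finger pad.
Only numpy, scipy, OpenCV 4.12 (cv2) and the standard library are available. Lean on these libraries where they do the work, as an engineer would, in place of code of your own. Each camera call takes 0.05 s, during which the arm holds its last target. There are 200 camera calls.

## Working session

There is one attempt and no reset: what is moved stays moved. The work goes in short steps, Python scripts to look and compute and a tool call to move; the robot and the scene stay as the last step left them, time stands still between calls to the robot, and variables do not carry over. Pictures are saved under pics/ and viewed, at most 10 in all, crops included, and the job is handed in when it is done.

Besides the shell and the picture viewer there is one more tool, called after "Request:" as a command line: name --argument value ..., lists and objects as JSON in quotes. jog_arm: Moves the arm, as the interface text tells. Its arguments: {"type":"object","properties":{"moves":{"type":"array"},"newtons":{"type":"number"}},"required":["moves"]}

```bash
mkdir -p pics; cat > h.py <<'E'
import numpy as np,cv2
from scipy.spatial.transform import Rotation as R
from station import arm
def cloud(p,T):
    z=p["z_map"]; K=np.array([[p["fx"],0,p["cx"]],[0,p["fy"],p["cy"]],[0,0,1]])
    v,u=np.mgrid[0:480,0:640]
    n=cv2.undistortPoints(np.stack([u,v],-1).reshape(-1,1,2).astype(np.float64),K,np.array(p["dist"])).reshape(480,640,2)
    P=np.dstack([n[...,0]*z,n[...,1]*z,z])
    return P@T[:3,:3].T+T[:3,3]
def toolT(s):
    T=np.eye(4);T[:3,:3]=R.from_rotvec(s["orientation"]).as_matrix();T[:3,3]=s["tool_pos"];return T
def look(name):
    s=arm.read_state();p=arm.snapshot(name)
    T=np.array(p["extrinsics"]) if name!="wrist" else toolT(s)@np.array(p["tool_from_camera"])
    return p,cloud(p,T),T
E
python3 - <<'E'
from h import *
s=arm.read_state();print(s,arm.tcp_to_grasp)
for n in("scene","top"):
    p,W,T=look(n);cv2.imwrite(f"pics/{n}1.png",p["image"]);print(n,T[:3,3])
    for l in("cap","canister","shut_canister","lid","brush","pot","cup"):
        for d in arm.masks_of(p,l):
            m=d["pixels"]&(p["z_map"]>0);q=W[m]
            if len(q)<5: continue
            top=q[q[:,2]>np.percentile(q[:,2],95)-.006]
            print(l,round(d["conf"],2),d["box"],"top",top.mean(0).round(3),(top.min(0)+top.max(0)).round(3)/2,"zmax",q[:,2].max().round(3),p["image"][m].mean(0).round())
E
```

```text
{'t': 0.0, 'joints': array([ 1.10869169e+00,  5.28307966e-02,  1.40175642e+00, -9.38207722e-06,
        1.68860004e+00, -7.02948212e-02]), 'joint_velocities': array([-0.00182383, -0.0006597 ,  0.00033619,  0.00079664, -0.00049132,
        0.00105382]), 'tau': array([ 3.66866652e-05, -3.81680453e+01, -3.60176289e+01, -1.23301206e-04,
        6.43643551e-03, -1.83912618e-05]), 'tool_pos': array([0.20031711, 0.48494498, 0.23045955]), 'orientation': array([-6.11445841e-01, -3.08109614e+00,  2.42011747e-03]), 'wrist_force': array([ 0.21824683,  0.31925346, -0.40168069]), 'torque': array([0.04309578, 0.02615146, 0.02174227]), 'gripper_force': 0.0, 'opening': 0.08544779153751074} -0.0187
scene [-0.41455984 -0.55780914  0.99775562]
cap 0.91 [279.9, 240.5, 18.3, 22.8] top [0.472 0.114 0.042] [0.472  0.114  0.0425] zmax 0.046 [129. 124. 125.]
cap 0.91 [250.9, 263.4, 17.4, 22.3] top [0.379 0.125 0.042] [0.3805 0.125  0.0425] zmax 0.047 [ 57.  59. 186.]
cap 0.54 [198.2, 218.2, 22.9, 48.5] top [0.441 0.343 0.012] [0.4265 0.322  0.0135] zmax 0.018 [ 90.  96. 141.]
cap 0.52 [421.5, 325.3, 46.4, 34.
[... 1404 characters left out ...]
]
canister 0.64 [249.9, 197.8, 36.4, 28.8] top [0.594 0.143 0.095] [0.5955 0.142  0.097 ] zmax 0.104 [200. 203. 198.]
shut_canister 0.89 [371.5, 195.5, 33.5, 33.8] top [ 0.596 -0.183  0.113] [ 0.5955 -0.184   0.1135] zmax 0.119 [187. 188. 183.]
lid 0.61 [422.7, 258.7, 35.2, 29.9] top [ 0.433 -0.336  0.011] [ 0.4325 -0.335   0.0135] zmax 0.019 [181. 126. 124.]
brush 0.95 [167.4, 248.5, 60.7, 43.2] top [0.448 0.355 0.012] [0.4325 0.332  0.016 ] zmax 0.023 [ 87.  95. 137.]
pot 0.66 [431.3, 213.2, 30.1, 28.2] top [ 0.549 -0.333  0.087] [ 0.5485 -0.335   0.0885] zmax 0.094 [166. 112. 143.]
cup 0.77 [160.2, 179.0, 37.9, 32.6] top [0.627 0.37  0.093] [0.6245 0.3715 0.095 ] zmax 0.1 [143. 125. 208.]
```

```bash
python3 - <<'E'
import cv2
a=cv2.imread("pics/scene1.png")[150:390,180:500];b=cv2.imread("pics/top1.png")[150:330,140:480]
a=cv2.resize(a,(430,322));b=cv2.resize(b,(790,418),interpolation=cv2.INTER_CUBIC)
cv2.imwrite("pics/a.png",cv2.resize(cv2.imread("pics/scene1.png")[150:390,180:500],(800,600),interpolation=cv2.INTER_CUBIC));cv2.imwrite("pics/b.png",b)
E
```

```text
(no output)
```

View pics/a.png

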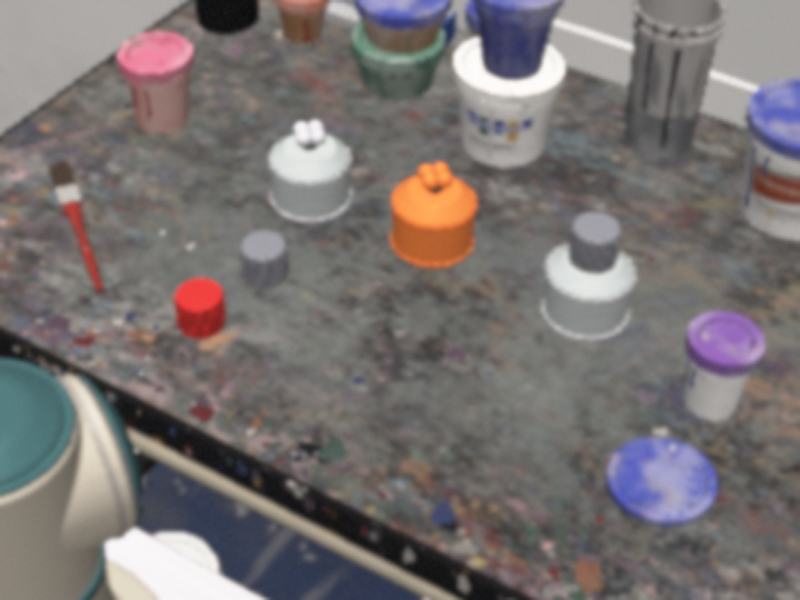

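View pics/b.png

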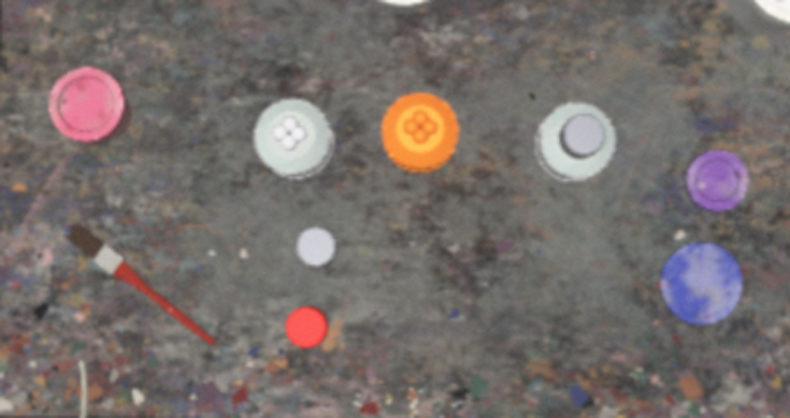

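The open canister is the white one at scene pixel (310,165), and the grey cap is at (264,258). The red cap and the orange canister are decoys. I'll move in for wrist pictures.

The rows are not in the units I measure in: shifts go in shares of 50 cm and turns go in shares of pi rad. I convert before sending: -0.177 m / 0.5 = -0.354, 0.02 m / 0.5 = 0.04.

Request:
jog_arm --moves '[[[0,0,0],[0.06,-0.066,0],0.0854],[[0,0,0],[0.126,-0.138,0],0.0854],[[0,0,0],[0.192,-0.21,0.02],0.0854],[[0,0,0],[0.258,-0.282,0.02],0.0854],[[0,0,0],[0.324,-0.354,0.04],0.0854]]'

```text
t: 1.3
tool_pos: [0.3631, 0.3064, 0.2507]
orientation: [-0.611, -3.081, 0.001]
wrist_force: [0.2, 0.3, -0.1]
opening: 0.0855
gripper_force: 0.0
```

Request:
jog_arm --moves '[[[0,0,0],[0.066,-0.072,0],0.0854],[[0,0,0],[0.132,-0.144,0],0.0854],[[0,0,0],[0.198,-0.216,0],0.0854],[[0,0,0],[0.264,-0.288,0],0.0854],[[0,0,0],[0.32,-0.348,0],0.0854]]'

```text
t: 1.8
tool_pos: [0.5237, 0.132, 0.2513]
orientation: [0.613, 3.081, 0.0]
wrist_force: [0.3, 0.4, 0.1]
opening: 0.0854
gripper_force: 0.0
```

Request:
jog_arm --moves '[[[0,0,0],[0,0,0],0.0854],[[0,0,0],[0,0,0],0.0854]]'

```text
t: 2.0
tool_pos: [0.5226, 0.1337, 0.251]
orientation: [-0.614, -3.08, -0.0]
wrist_force: [-0.5, -0.2, -0.5]
opening: 0.0856
gripper_force: 0.0
```

```bash
cat > m.py <<'E'
from h import *
from scipy.optimize import least_squares
def circ(q):
    r=least_squares(lambda a:np.hypot(q[:,0]-a[0],q[:,1]-a[1])-a[2],[*q[:,:2].mean(0),.02],loss="soft_l1",f_scale=.002).x
    return r.round(4)
def measure(cap0,can0,name):
    s=arm.read_state();print(s["t"],s["tool_pos"].round(4),R.from_rotvec(s["orientation"]).as_matrix().round(3).tolist(),s["opening"],s["wrist_force"].round(2))
    p,W,T=look("wrist");cv2.imwrite(f"pics/{name}.png",p["image"]);print(np.array(p["tool_from_camera"]).round(3).tolist(),p["fx"])
    ok=p["z_map"]>0
    def near(c,r,z0,z1): return W[ok&(np.hypot(W[...,0]-c[0],W[...,1]-c[1])<r)&(W[...,2]>z0)&(W[...,2]<z1)]
    def edge(c,r,z0,z1):  # boundary pixels of the region
        m=(ok&(np.hypot(W[...,0]-c[0],W[...,1]-c[1])<r)&(W[...,2]>z0)&(W[...,2]<z1)).astype(np.uint8)
        if m.sum()<30: return None
        cs=max(cv2.findContours(m,cv2.RETR_EXTERNAL,cv2.CHAIN_APPROX_NONE)[0],key=len)[:,0]
        h=cv2.convexHull(cs)[:,0]; q=W[cs[:,1],cs[:,0]]
        return m.sum(),"mean",W[m>0].mean(0).round(4),"circ",circ(q)
    print("cap",edge(cap0,.04,.034,.05))
    print("head",edge(can0,.035,.082,.11)); print("seat",edge(can0,.045,.068,.075)); print("drum",edge(can0,.06,.04,.11))
    q=near(can0,.035,.06,.12);print("z pct",np.percentile(q[:,2],[5,50,95,99]).round(4) if len(q) else 0)
E
python3 -c "
from m import *
measure((.471,.114),(.595,.142),'w1')"
```

```text
2.0 [0.5226 0.1337 0.251 ] [[-0.924, 0.383, -0.001], [0.383, 0.924, 0.0], [0.001, -0.0, -1.0]] 0.08561599168703969 [-0.55 -0.2  -0.46]
[[0.0, -0.963, -0.271, 0.069], [1.0, 0.0, -0.001, 0.0], [0.001, -0.271, 0.963, -0.141], [0.0, 0.0, 0.0, 1.0]] 359.99808085270695
cap (np.uint64(1794), 'mean', array([0.4714, 0.1177, 0.0381]), 'circ', array([0.4717, 0.1174, 0.0227]))
head (np.uint64(1001), 'mean', array([0.5933, 0.1456, 0.0921]), 'circ', array([0.5948, 0.1454, 0.0158]))
seat (np.uint64(1662), 'mean', array([0.5892, 0.1458, 0.0699]), 'circ', array([0.5949, 0.1451, 0.0273]))
drum (np.uint64(5539), 'mean', array([0.5878, 0.1463, 0.0692]), 'circ', array([0.5962, 0.1452, 0.0423]))
z pct [0.0628 0.0699 0.0942 0.0953]
```

View pics/w1.png

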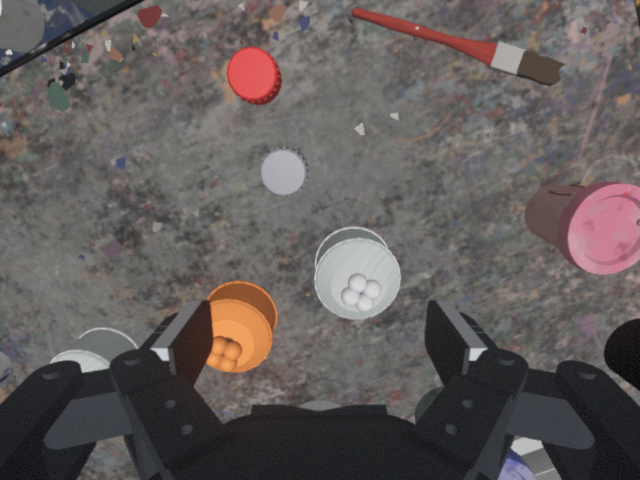

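To row units: -0.195 m / 0.5 = -0.39, -0.051 m / 0.5 = -0.102.

Request:
jog_arm --moves '[[[0,0,0],[-0.06,-0.02,-0.06],0.0854],[[0,0,0],[-0.102,-0.035,-0.14],0.0854],[[0,0,0],[-0.102,-0.035,-0.23],0.0854],[[0,0,0],[-0.102,-0.035,-0.32],0.0854],[[0,0,0],[-0.102,-0.035,-0.39],0.0854]]' --newtons 20

```text
t: 2.55
tool_pos: [0.4697, 0.1179, 0.0543]
orientation: [-0.608, -3.081, 0.0]
wrist_force: [-0.0, -0.1, -0.7]
opening: 0.0855
gripper_force: 0.0
```

To row units: -0.052 m / 0.5 = -0.104, -0.045 m / 0.5 = -0.09.

Request:
jog_arm --moves '[[[0,0,0],[0,0,-0.05],0.0854],[[0,0,0],[0,0,-0.09],0.0854],[[0,0,0],[0,0,-0.104],0.0854],[[0,0,0],[0,0,-0.104],0.06],[[0,0,0],[0,0,-0.104],0.052]]'

```text
t: 3.05
tool_pos: [0.4721, 0.1174, 0.0057]
orientation: [0.61, 3.08, 0.001]
wrist_force: [-0.7, -0.0, 0.0]
opening: 0.0592
gripper_force: 0.0
```

Request:
jog_arm --moves '[[[0,0,0],[0,0,0],0.049],[[0,0,0],[0,0,0],0.047],[[0,0,0],[0,0,0],0.044],[[0,0,0],[0,0,0],0.044]]'

```text
t: 3.45
tool_pos: [0.4723, 0.1171, 0.0059]
orientation: [0.611, 3.079, 0.002]
wrist_force: [-2.6, 1.3, 7.7]
opening: 0.0472
gripper_force: 19.5
```

To row units: 0.05 m / 0.5 = 0.1, 0.01 m / 0.5 = 0.02.

Request:
jog_arm --moves '[[[0,0,0],[0,0,0.006],0.05],[[0,0,0],[0,0,0.006],0.06],[[0,0,0],[0,0,0.006],0.085],[[0,0,0],[0,0,0.02],0.085],[[0,0,0],[0,0,0.1],0.085]]'

```text
t: 3.95
tool_pos: [0.4683, 0.1161, 0.0508]
orientation: [-0.61, -3.073, 0.005]
wrist_force: [0.6, 0.2, 0.1]
opening: 0.085
gripper_force: 0.0
```

To row units: 0.197 m / 0.5 = 0.394, 0.17 m / 0.5 = 0.34.

Request:
jog_arm --moves '[[[0,0,0],[0,0,0.096],0.085],[[0,0,0],[0,0,0.192],0.085],[[0,0,0],[0.04,0.015,0.28],0.085],[[0,0,0],[0.102,0.035,0.34],0.085],[[0,0,0],[0.102,0.035,0.394],0.085]]'

```text
t: 4.45
tool_pos: [0.5242, 0.1348, 0.2526]
orientation: [0.611, 3.081, 0.001]
wrist_force: [-0.3, -0.3, 0.5]
opening: 0.0849
gripper_force: 0.0
```

Request:
jog_arm --moves '[[[0,0,0],[0,0,0],0.085],[[0,0,0],[0,0,0],0.085],[[0,0,0],[0,0,0],0.085]]'

```text
t: 4.75
tool_pos: [0.5217, 0.1341, 0.2499]
orientation: [-0.611, -3.079, 0.001]
wrist_force: [0.1, -0.7, -0.3]
opening: 0.0852
gripper_force: 0.0
```

```bash
python3 -c "
from m import *
measure((.471,.114),(.595,.142),'w2')
measure((.471,.114),(.595,.142),'w3')"
```

```text
4.75 [0.5217 0.1341 0.2499] [[-0.924, 0.382, -0.002], [0.382, 0.924, -0.0], [0.002, -0.001, -1.0]] 0.08515384925187139 [ 0.1  -0.69 -0.34]
[[0.0, -0.963, -0.271, 0.069], [1.0, 0.0, -0.001, 0.0], [0.001, -0.271, 0.963, -0.141], [0.0, 0.0, 0.0, 1.0]] 359.99808085270695
cap (np.uint64(1796), 'mean', array([0.4714, 0.1178, 0.0381]), 'circ', array([0.4717, 0.1175, 0.0227]))
head (np.uint64(1009), 'mean', array([0.5933, 0.1456, 0.0921]), 'circ', array([0.595 , 0.1453, 0.0159]))
seat (np.uint64(1652), 'mean', array([0.589 , 0.1461, 0.0699]), 'circ', array([0.5947, 0.1454, 0.0274]))
drum (np.uint64(5558), 'mean', array([0.5877, 0.1464, 0.0692]), 'circ', array([0.5961, 0.1452, 0.0422]))
z pct [0.0627 0.0699 0.0942 0.0952]
4.8 [0.5217 0.134  0.2498] [[-0.924, 0.382, -0.003], [0.382, 0.924, -0.0], [0.002, -0.001, -1.0]] 0.08488884741432061 [ 0.56  0.28 -0.49]
[[0.0, -0.963, -0.271, 0.069], [1.0, 0.0, -0.001, 0.0], [0.001, -0.271, 0.963, -0.141], [0.0, 0.0, 0.0, 1.0]] 359.99808085270695
cap (np.uint64(1798), 'mean', array([0.4713, 0.1178, 0.038 ]), 'circ', array([0.4717, 0.1174, 0.0227]))
head (np.uint64(1014), 'mean', array([0.5934, 0.1456, 0.0921]), 'circ', array([0.5949, 0.1453, 0.0159]))
seat (np.uint64(1632), 'mean', array([0.5891, 0.146 , 0.0699]), 'circ', array([0.5947, 0.1453, 0.0271]))
drum (np.uint64(5551), 'mean', array([0.5877, 0.1464, 0.0692]), 'circ', array([0.596 , 0.1452, 0.0422]))
z pct [0.0627 0.0699 0.0942 0.0954]
```

To row units: -0.195 m / 0.5 = -0.39, -0.051 m / 0.5 = -0.102.

Request:
jog_arm --moves '[[[0,0,0],[-0.06,-0.02,-0.06],0.085],[[0,0,0],[-0.102,-0.035,-0.14],0.085],[[0,0,0],[-0.102,-0.035,-0.23],0.085],[[0,0,0],[-0.102,-0.035,-0.32],0.085],[[0,0,0],[-0.102,-0.035,-0.39],0.085]]' --newtons 25

```text
t: 5.35
tool_pos: [0.4695, 0.1164, 0.0531]
orientation: [-0.611, -3.079, 0.002]
wrist_force: [0.9, 1.2, -0.7]
opening: 0.0849
gripper_force: 0.0
```

To row units: -0.047 m / 0.5 = -0.094, -0.042 m / 0.5 = -0.084.

Request:
jog_arm --moves '[[[0,0,0],[0,0,-0.05],0.085],[[0,0,0],[0,0,-0.084],0.085],[[0,0,0],[0,0,-0.094],0.07],[[0,0,0],[0,0,-0.094],0.06],[[0,0,0],[0,0,-0.094],0.052]]'

```text
t: 5.85
tool_pos: [0.472, 0.1168, 0.0103]
orientation: [0.611, 3.08, 0.001]
wrist_force: [-0.1, 0.1, 0.1]
opening: 0.052
gripper_force: 0.0
```

Request:
jog_arm --moves '[[[0,0,0],[0,0,0],0.049],[[0,0,0],[0,0,0],0.047],[[0,0,0],[0,0,0],0.042],[[0,0,0],[0,0,0],0.042]]'

```text
t: 6.25
tool_pos: [0.4722, 0.1169, 0.0107]
orientation: [0.611, 3.08, 0.001]
wrist_force: [-1.6, -0.3, 6.0]
opening: 0.0469
gripper_force: 24.8
```

To row units: 0.12 m / 0.5 = 0.24, 0.1 m / 0.5 = 0.2.

Request:
jog_arm --moves '[[[0,0,0],[0,0,0.02],0.042],[[0,0,0],[0,0,0.07],0.042],[[0,0,0],[0,0,0.14],0.042],[[0,0,0],[0,0,0.2],0.042],[[0,0,0],[0,0,0.24],0.042]]'

```text
t: 6.75
tool_pos: [0.4722, 0.1169, 0.1327]
orientation: [0.611, 3.078, 0.002]
wrist_force: [0.2, 0.6, -1.2]
opening: 0.0467
gripper_force: 25.9
```

To row units: 0.1233 m / 0.5 = 0.2466, 0.115 m / 0.5 = 0.23.

Request:
jog_arm --moves '[[[0,0,0],[0.04,0.01,0],0.042],[[0,0,0],[0.11,0.025,0],0.042],[[0,0,0],[0.18,0.04,0],0.042],[[0,0,0],[0.23,0.052,0],0.042],[[0,0,0],[0.2466,0.056,0],0.042]]'

```text
t: 7.25
tool_pos: [0.5962, 0.145, 0.1295]
orientation: [0.611, 3.081, 0.0]
wrist_force: [-0.0, -0.7, -0.5]
opening: 0.0468
gripper_force: 26.0
```

Request:
jog_arm --moves '[[[0,0,0],[0,0,0],0.042],[[0,0,0],[0,0,0],0.042],[[0,0,0],[0,0,0],0.042]]'

```text
t: 7.55
tool_pos: [0.594, 0.1446, 0.1297]
orientation: [-0.611, -3.081, -0.0]
wrist_force: [0.5, -0.7, 0.4]
opening: 0.0469
gripper_force: 26.0
```

```bash
cat > v.py <<'E'
from h import *
import sys
s=arm.read_state();print(s["t"],s["tool_pos"].round(4),s["wrist_force"].round(2),s["opening"])
p,W,T=look("wrist");q,V,_=look("scene")
cv2.imwrite(f"pics/{sys.argv[1]}.png",np.hstack([cv2.resize(p["image"],(400,300)),cv2.resize(q["image"][170:260,250:370],(400,300),interpolation=cv2.INTER_CUBIC)]))
E
python3 v.py v1
```

```text
7.55 [0.594  0.1446 0.1297] [ 0.49 -0.74  0.35] 0.046896791320871795
```

View pics/v1.png

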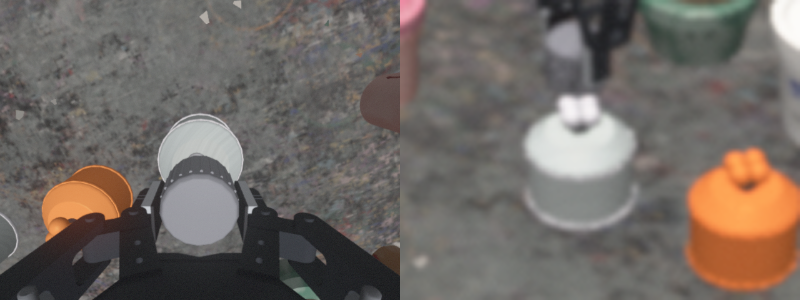

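The cap is held between the pads in the wrist view at (200,210), and sits above the head in the scene view at (575,50). I'll check its tilt and centre numerically.

```bash
cat > c.py <<'E'
from m import *
def captop(zlo,zhi,c=(.595,.145),cam="wrist"):
    s=arm.read_state();p,W,T=look(cam)
    m=((p["z_map"]>0)&(np.hypot(W[...,0]-c[0],W[...,1]-c[1])<.035)&(W[...,2]>zlo)&(W[...,2]<zhi)&(p["image"].min(2)>110)).astype(np.uint8)
    n,l,st,_=cv2.connectedComponentsWithStats(m); k=1+st[1:,4].argmax(); m=(l==k).astype(np.uint8)
    q=W[m>0]; A=np.c_[q[:,:2]-q[:,:2].mean(0),np.ones(len(q))]; f=np.linalg.lstsq(A,q[:,2],rcond=None)[0]
    cs=max(cv2.findContours(m,cv2.RETR_EXTERNAL,cv2.CHAIN_APPROX_NONE)[0],key=len)[:,0]
    print(cam,len(q),"tool",s["tool_pos"].round(4),"mean",q.mean(0).round(4),"slope deg",np.degrees(f[:2]).round(2),"circ",circ(W[cs[:,1],cs[:,0]]))
E
python3 -c "
from c import *
captop(.135,.18);captop(.135,.18)"
```

```text
wrist 11184 tool [0.5942 0.1446 0.1298] mean [0.5916 0.1462 0.1569] slope deg [ 0.63 -0.64] circ [0.593  0.1457 0.0223]
wrist 11179 tool [0.5943 0.1447 0.1298] mean [0.5917 0.1463 0.1569] slope deg [ 0.65 -0.6 ] circ [0.5931 0.1458 0.0222]
```

To row units: -0.026 m / 0.5 = -0.052, 0.0012 m / 0.5 = 0.0024.

Request:
jog_arm --moves '[[[0,0,0],[0.0024,0,-0.016],0.042],[[0,0,0],[0.0024,0,-0.032],0.042],[[0,0,0],[0.0024,0,-0.044],0.042],[[0,0,0],[0.0024,0,-0.052],0.042],[[0,0,0],[0.0024,0,-0.052],0.042]]'

```text
t: 8.25
tool_pos: [0.5955, 0.1447, 0.1021]
orientation: [-0.611, -3.08, 0.001]
wrist_force: [-0.0, 0.3, -0.9]
opening: 0.047
gripper_force: 26.0
```

Request:
jog_arm --moves '[[[0,0,0],[0,0,-0.002],0.042],[[0,0,0],[0,0,-0.004],0.042],[[0,0,0],[0,0,-0.006],0.042],[[0,0,0],[0,0,-0.006],0.042]]'

```text
t: 8.65
tool_pos: [0.596, 0.1448, 0.1003]
orientation: [0.611, 3.081, 0.0]
wrist_force: [0.3, -0.9, -0.7]
opening: 0.0469
gripper_force: 26.0
```

To row units: -0.001 m / 0.5 = -0.002, -0.0005 m / 0.5 = -0.001.

Request:
jog_arm --moves '[[[0,0,0],[-0.001,0,-0.001],0.042],[[0,0,0],[-0.001,0,-0.002],0.042],[[0,0,0],[-0.001,0,-0.002],0.042]]'

```text
t: 8.95
tool_pos: [0.5956, 0.1448, 0.0995]
orientation: [0.611, 3.081, 0.0]
wrist_force: [1.6, -0.6, 0.3]
opening: 0.0467
gripper_force: 26.0
```

To row units: -0.0005 m / 0.5 = -0.001.

Request:
jog_arm --moves '[[[0,0,0],[0,0,-0.001],0.042],[[0,0,0],[0,0,-0.001],0.042]]'

```text
t: 9.15
tool_pos: [0.5957, 0.1448, 0.0991]
orientation: [0.611, 3.081, 0.001]
wrist_force: [0.4, -0.5, 0.9]
opening: 0.0466
gripper_force: 26.1
```

Request:
jog_arm --moves '[[[0,0,0],[0,0,0],0.048],[[0,0,0],[0,0,0],0.05],[[0,0,0],[0,0,0],0.055],[[0,0,0],[0,0,0],0.065],[[0,0,0],[0,0,0],0.075]]'

```text
t: 9.65
tool_pos: [0.5954, 0.1447, 0.0988]
orientation: [-0.611, -3.081, -0.0]
wrist_force: [-0.6, -0.2, -1.0]
opening: 0.0752
gripper_force: 0.0
```

```bash
python3 v.py v2; python3 -c "
from c import *
captop(.11,.15);captop(.11,.15,cam='scene')"
```

```text
9.65 [0.5954 0.1447 0.0988] [-0.58 -0.25 -1.05] 0.07518108863531296
wrist 11566 tool [0.5955 0.1447 0.0988] mean [0.5917 0.1464 0.1259] slope deg [ 4.1  -0.76] circ [0.5929 0.146  0.0223]
scene 137 tool [0.5954 0.1447 0.0988] mean [0.5909 0.1453 0.1288] slope deg [ 3.29 -0.08] circ [0.5921 0.1458 0.0187]
```

View pics/v2.png

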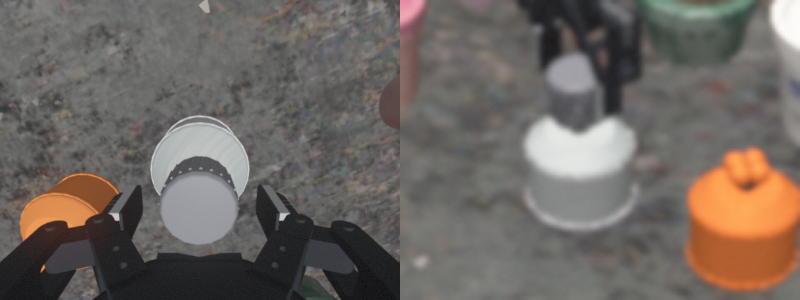

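The cap is standing on the head but leans about 3.5° towards -x, which fits a sub-millimetre offset. I'll regrip while lifting, level it, shift it slightly and set it down again.

To row units: 0.004 m / 0.5 = 0.008, 0.002 m / 0.5 = 0.004.

Request:
jog_arm --moves '[[[0,0,0],[0,0,0],0.06],[[0,0,0],[0,0,0],0.051],[[0,0,0],[0,0,0],0.049],[[0,0,0],[0,0,0.004],0.045],[[0,0,0],[0,0,0.008],0.042]]' --newtons 20

```text
t: 10.35
tool_pos: [0.5954, 0.1447, 0.1028]
orientation: [-0.611, -3.081, 0.0]
wrist_force: [-0.2, -0.8, 0.4]
opening: 0.0471
gripper_force: 20.7
```

To row units: 0.008 m / 0.5 = 0.016, 0.004 m / 0.5 = 0.008, 0.06 rad / 3.1416 = 0.0191.

Request:
jog_arm --moves '[[[0,0,0],[0,0,0.008],0.042],[[0,0.0095,0],[0,0,0.016],0.042],[[0,0.0191,0],[0.001,0,0.016],0.042],[[0,0.0191,0],[0.001,0,0.016],0.042],[[0,0.0191,0],[0.001,0,0.016],0.042]]'

```text
t: 10.85
tool_pos: [0.596, 0.1447, 0.1107]
orientation: [-0.6, -3.024, 0.018]
wrist_force: [0.0, 0.3, -0.2]
opening: 0.047
gripper_force: 20.7
```

```bash
python3 -c "
from c import *
captop(.12,.165);captop(.12,.165);captop(.12,.165,cam='scene');print(arm.read_state()['wrist_force'])"
```

```text
wrist 11538 tool [0.596  0.1447 0.1107] mean [0.594  0.1466 0.1376] slope deg [ 0.76 -0.83] circ [0.595  0.1461 0.0223]
wrist 11548 tool [0.5959 0.1447 0.1107] mean [0.5938 0.1466 0.1375] slope deg [ 0.77 -0.8 ] circ [0.5948 0.1461 0.0223]
scene 118 tool [0.5958 0.1448 0.1107] mean [0.5889 0.1453 0.1407] slope deg [3.   1.11] circ [0.5933 0.1404 0.0222]
[-0.37203333  0.58989525 -0.05632298]
```

To row units: -0.0105 m / 0.5 = -0.021, -0.009 m / 0.5 = -0.018.

Request:
jog_arm --moves '[[[0,0,0],[-0.0004,0,-0.01],0.042],[[0,0,0],[-0.0004,0,-0.018],0.042],[[0,0,0],[-0.0004,0,-0.021],0.042],[[0,0,0],[-0.0004,0,-0.021],0.042],[[0,0,0],[-0.0004,0,-0.021],0.042]]'

```text
t: 11.5
tool_pos: [0.5957, 0.1447, 0.1003]
orientation: [-0.6, -3.024, 0.018]
wrist_force: [-0.0, -0.2, 0.0]
opening: 0.047
gripper_force: 20.7
```

To row units: -0.0005 m / 0.5 = -0.001.

Request:
jog_arm --moves '[[[0,0,0],[0,0,-0.001],0.042],[[0,0,0],[0,0,-0.001],0.042]]'

```text
t: 11.7
tool_pos: [0.5958, 0.1447, 0.0998]
orientation: [-0.6, -3.024, 0.018]
wrist_force: [-0.1, 0.4, -0.3]
opening: 0.0469
gripper_force: 20.7
```

To row units: -0.0005 m / 0.5 = -0.001.

Request:
jog_arm --moves '[[[0,0,0],[0,0,-0.001],0.042],[[0,0,0],[0,0,-0.001],0.042]]'

```text
t: 11.9
tool_pos: [0.5959, 0.1447, 0.0994]
orientation: [-0.6, -3.024, 0.018]
wrist_force: [0.2, -0.8, 0.2]
opening: 0.0473
gripper_force: 20.7
```

To row units: -0.0005 m / 0.5 = -0.001.

Request:
jog_arm --moves '[[[0,0,0],[0,0,-0.001],0.042],[[0,0,0],[0,0,-0.001],0.042]]'

```text
t: 12.1
tool_pos: [0.5959, 0.1448, 0.0991]
orientation: [-0.6, -3.024, 0.018]
wrist_force: [0.1, -0.2, 0.0]
opening: 0.0473
gripper_force: 20.8
```

To row units: -0.0005 m / 0.5 = -0.001.

Request:
jog_arm --moves '[[[0,0,0],[0,0,-0.001],0.042],[[0,0,0],[0,0,-0.001],0.042]]'

```text
t: 12.3
tool_pos: [0.596, 0.1448, 0.0987]
orientation: [-0.6, -3.025, 0.017]
wrist_force: [0.8, 0.7, 3.6]
opening: 0.0467
gripper_force: 20.9
```

To row units: 0.0003 m / 0.5 = 0.0006.

Request:
jog_arm --moves '[[[0,0,0],[0,0,0.0006],0.0475],[[0,0,0],[0,0,0.0006],0.049],[[0,0,0],[0,0,0.0006],0.054],[[0,0,0],[0,0,0.0006],0.065],[[0,0,0],[0,0,0.0006],0.08]]'

```text
t: 12.8
tool_pos: [0.5956, 0.1447, 0.0984]
orientation: [-0.6, -3.023, 0.018]
wrist_force: [-0.6, -0.4, 0.0]
opening: 0.0775
gripper_force: 0.0
```

```bash
python3 -c "
from c import *
captop(.11,.15);captop(.11,.15)"
```

```text
wrist 11783 tool [0.5956 0.1447 0.0984] mean [0.5934 0.1466 0.126 ] slope deg [ 2.18 -0.99] circ [0.5943 0.1462 0.0224]
wrist 11793 tool [0.5956 0.1448 0.0984] mean [0.5934 0.1467 0.126 ] slope deg [ 2.14 -1.01] circ [0.5943 0.1462 0.0224]
```

To row units: 0.085 m / 0.5 = 0.17, 0.07 m / 0.5 = 0.14, -0.06 rad / 3.1416 = -0.0191.

Request:
jog_arm --moves '[[[0,0,0],[0,0,0.004],0.085],[[0,0,0],[0,0,0.03],0.085],[[0,0,0],[0,0,0.08],0.085],[[0,-0.0095,0],[-0.0006,0.001,0.14],0.085],[[0,-0.0191,0],[-0.0012,0.001,0.17],0.085]]'

```text
t: 13.4
tool_pos: [0.5963, 0.1454, 0.188]
orientation: [0.61, 3.076, 0.003]
wrist_force: [0.1, 0.8, 0.3]
opening: 0.0854
gripper_force: 0.0
```

Request:
jog_arm --moves '[[[0,0,0],[0,0,0],0.06],[[0,0,0],[0,0,0],0.03],[[0,0,0],[0,0,0],0],[[0,0,0],[0,0,0],0],[[0,0,0],[0,0,0],0]]'

```text
t: 13.9
tool_pos: [0.5949, 0.1452, 0.1825]
orientation: [-0.611, -3.08, 0.001]
wrist_force: [-0.5, -0.4, 0.2]
opening: 0.0118
gripper_force: 0.0
```

Request:
jog_arm --moves '[[[0,0,0],[0,0,0],0],[[0,0,0],[0,0,0],0],[[0,0,0],[0,0,0],0]]'

```text
t: 14.2
tool_pos: [0.5952, 0.1452, 0.1835]
orientation: [-0.612, -3.081, -0.0]
wrist_force: [0.2, 0.5, -0.3]
opening: -0.0004
gripper_force: 0.0
```

```bash
python3 v.py v3; python3 -c "
from c import *
captop(.11,.15);captop(.11,.15,cam='top')"
```

```text
14.2 [0.5952 0.1452 0.1835] [ 0.25  0.5  -0.26] -0.0003803996538956398
wrist 4309 tool [0.5952 0.1453 0.1837] mean [0.5918 0.1471 0.1259] slope deg [ 3.32 -1.3 ] circ [0.5934 0.1463 0.022 ]
top 63 tool [0.5952 0.1452 0.1836] mean [0.5769 0.14   0.1263] slope deg [39.87  6.85] circ [0.5771 0.1406 0.0103]
```

View pics/v3.png

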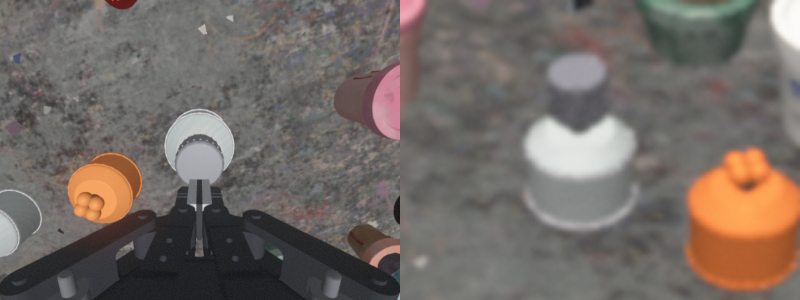

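The cap stands upright on the head by itself (scene crop around (575,95)), and the closed fingertips are above its middle. Now I push.

To row units: -0.05 m / 0.5 = -0.1, -0.046 m / 0.5 = -0.092.

Request:
jog_arm --moves '[[[0,0,0],[0,0,-0.03],0],[[0,0,0],[0,0,-0.07],0],[[0,0,0],[0,0,-0.092],0],[[0,0,0],[0,0,-0.1],0],[[0,0,0],[0,0,-0.1],0]]'

```text
t: 14.9
tool_pos: [0.5949, 0.1452, 0.1329]
orientation: [-0.611, -3.08, 0.001]
wrist_force: [-0.3, -0.6, 0.5]
opening: -0.0002
gripper_force: 0.0
```

Request:
jog_arm --moves '[[[0,0,0],[0,0,-0.002],0],[[0,0,0],[0,0,-0.004],0],[[0,0,0],[0,0,-0.006],0],[[0,0,0],[0,0,-0.008],0],[[0,0,0],[0,0,-0.01],0]]'

```text
t: 15.4
tool_pos: [0.5952, 0.1453, 0.1287]
orientation: [0.611, 3.081, 0.0]
wrist_force: [0.6, -0.0, 0.0]
opening: 0.0001
gripper_force: 0.0
```

To row units: -0.002 m / 0.5 = -0.004, -0.001 m / 0.5 = -0.002.

Request:
jog_arm --moves '[[[0,0,0],[0,0,-0.002],0],[[0,0,0],[0,0,-0.004],0],[[0,0,0],[0,0,-0.004],0]]'

```text
t: 15.7
tool_pos: [0.5956, 0.1453, 0.1274]
orientation: [0.611, 3.08, 0.001]
wrist_force: [1.0, -0.5, 2.8]
opening: -0.0001
gripper_force: 2.0
```

```bash
python3 -c "
from c import *
captop(.10,.15)"
```

```text
wrist 4547 tool [0.5956 0.1453 0.1274] mean [0.586  0.1496 0.1264] slope deg [0.07 0.1 ] circ [0.5989 0.1437 0.0213]
```

To row units: -0.003 m / 0.5 = -0.006, -0.001 m / 0.5 = -0.002.

Request:
jog_arm --moves '[[[0,0,0],[0,0,-0.002],0],[[0,0,0],[0,0,-0.004],0],[[0,0,0],[0,0,-0.006],0]]'

```text
t: 16.05
tool_pos: [0.5963, 0.1454, 0.126]
orientation: [0.611, 3.078, 0.002]
wrist_force: [-0.5, -0.2, 12.9]
opening: -0.0005
gripper_force: 6.2
```

To row units: -0.003 m / 0.5 = -0.006, -0.002 m / 0.5 = -0.004.

Request:
jog_arm --moves '[[[0,0,0],[0,0,-0.002],0],[[0,0,0],[0,0,-0.004],0],[[0,0,0],[0,0,-0.006],0]]'

```text
t: 16.35
tool_pos: [0.5967, 0.1454, 0.1239]
orientation: [0.611, 3.076, 0.003]
wrist_force: [-0.8, 0.1, 13.9]
opening: 0.0005
gripper_force: 6.9
```

To row units: -0.003 m / 0.5 = -0.006, -0.001 m / 0.5 = -0.002.

Request:
jog_arm --moves '[[[0,0,0],[-0.001,0,-0.002],0],[[0,0,0],[-0.001,0,-0.004],0],[[0,0,0],[-0.001,0,-0.006],0]]'

```text
t: 16.65
tool_pos: [0.5952, 0.1452, 0.1186]
orientation: [0.611, 3.08, 0.001]
wrist_force: [0.1, -0.3, -0.2]
opening: -0.0001
gripper_force: 0.0
```

To row units: -0.003 m / 0.5 = -0.006, -0.001 m / 0.5 = -0.002.

Request:
jog_arm --moves '[[[0,0,0],[0,0,-0.002],0],[[0,0,0],[0,0,-0.004],0],[[0,0,0],[0,0,-0.006],0]]'

```text
t: 16.95
tool_pos: [0.5943, 0.1452, 0.1138]
orientation: [-0.611, -3.08, 0.001]
wrist_force: [0.1, 0.1, -0.7]
opening: -0.0003
gripper_force: 0.0
```

To row units: -0.003 m / 0.5 = -0.006, -0.001 m / 0.5 = -0.002.

Request:
jog_arm --moves '[[[0,0,0],[0.001,0,-0.002],0],[[0,0,0],[0.001,0,-0.004],0],[[0,0,0],[0.001,0,-0.006],0],[[0,0,0],[0.001,0,-0.006],0]]'

```text
t: 17.35
tool_pos: [0.5952, 0.1453, 0.1121]
orientation: [0.611, 3.081, 0.0]
wrist_force: [-1.9, -0.5, 2.7]
opening: 0.0002
gripper_force: 1.5
```

To row units: -0.001 m / 0.5 = -0.002.

Request:
jog_arm --moves '[[[0,0,0],[0,0,-0.002],0],[[0,0,0],[0,0,-0.002],0],[[0,0,0],[0,0,-0.002],0]]'

```text
t: 17.65
tool_pos: [0.5953, 0.1453, 0.1121]
orientation: [0.611, 3.081, 0.001]
wrist_force: [-4.5, -0.5, 7.8]
opening: 0.0003
gripper_force: 4.0
```

To row units: -0.0006 m / 0.5 = -0.0012, -0.0004 m / 0.5 = -0.0008.

Request:
jog_arm --moves '[[[0,0,0],[-0.0008,0,-0.0012],0],[[0,0,0],[-0.0008,0,-0.0012],0],[[0,0,0],[-0.0008,0,-0.0012],0]]'

```text
t: 17.95
tool_pos: [0.5953, 0.1453, 0.1121]
orientation: [0.611, 3.079, 0.001]
wrist_force: [-3.7, -1.6, 9.4]
opening: 0.0001
gripper_force: 4.9
```

```bash
python3 v.py v4; python3 -c "
from c import *
captop(.095,.13)
for i in range(3): arm.snapshot('top'); s=arm.read_state(); print(s['t'],s['wrist_force'].round(1),s['tool_pos'].round(4))"
```

```text
17.95 [0.5953 0.1453 0.1121] [-3.69 -1.55  9.36] 6.189468266424436e-05
wrist 4029 tool [0.5953 0.1453 0.112 ] mean [0.5869 0.1494 0.1108] slope deg [-1.79  0.47] circ [0.5984 0.1445 0.0216]
18.15 [-4.1 -1.6  9.7] [0.5953 0.1453 0.1121]
18.2 [-4.3 -0.7 11.2] [0.5953 0.1453 0.112 ]
18.25 [-4.6 -1.1  8.9] [0.5953 0.1453 0.112 ]
```

View pics/v4.png

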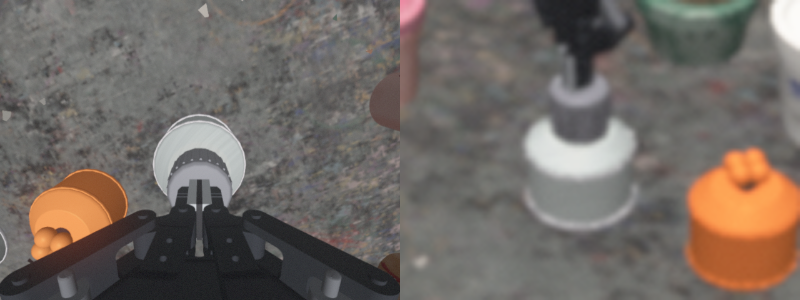

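The cap is home: the scene crop shows it seated around (580,105), with its top at 112 mm. The push is steady at about 10 N, so I'll hand in.

```bash
python3 -c "
from station import arm
print(arm.sign_off())"
```

```text
the job is handed in; nothing more can be done
None
```

The grey cap was set on the open canister's head, leaning about 2°, and stood there by itself after one regrip to level it. It was then pushed past the click until fully home (top at 112 mm), and the job was handed in at about 18 s with the closed fingertips still pushing down at about 10 N.

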